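Hang the second shelf bracket on the demonstration rack

ROBOT

A 6-joint arm with a two-finger parallel gripper is mounted at the origin on the work surface. World frame = base frame: x ahead of the robot, y to its left, z up, the work surface at z = 0. Lengths are in m, angles in rad, forces in N, time in s.
With the tool pointing down it reaches from about 0.25 to 0.775 m from the base axis. Payload 4 kg.
Tool frame: the origin (TCP) lies on the centre line of the jaws, within the pads' length; the fingertips stand 22 mm ahead of it and the grasp point (between the pads) lies 3 mm ahead of it; z points along the fingers, y is the direction in which the jaws open and shut (so a half turn about z gives the same grasp; the last joint's range is limited). The gripper opens to 94 mm and grips with 3 to 60 N. Pads are 16 mm wide; open, the fingers measure 119 mm over their backs; the gripper's body (75 mm by 177 mm) begins 78 mm behind the grasp point.
Start: joints at [1.027, 0.087, 1.371, -0, 1.684, -0.103], TCP at [0.235, 0.497, 0.228] pointing down, gripper open.
Joint ranges: [-3.1, 3.1], [-0.76, 2.03], [0.27, 2.55], [-1.08, 4.22], [0.17, 2.65], [-2.57, 2.57]. Speed limits (rad/s): [2.79, 2.79, 3.14, 3.14, 3.14, 3.14].

INTERFACE

Orientations are given as [roll, pitch, yaw] about the fixed x, y, z axes, in that order (R = Rz(yaw) Ry(pitch) Rx(roll)).
In Python, from bench import robot gives the robot as it stands. The module is installed in compiled form; this text tells all that it offers.
- The arm moves only by the shell command python3 -m inch 'ROWS'. ROWS is JSON, a list of rows, each an object with "linear": the shift along the world's x, y, z scaled (see below), a list of three; "twist": the turn about the world's z scaled (see below); "gripper": the opening, from 0 (shut) to 1 (fully open). In form: [{"linear": [x, y, z], "twist": twist, "gripper": gripper}, ...]. A call has 1 to 10 rows; each row is the pose to reach, as a shift and turn from the pose commanded when the call began; what a row does not reach only later rows make up. The controller multiplies each number of a shift by 0.1 m and each number of a turn by 60 degrees. A row lasts 1/12 s, in which the tool goes at most 41.7 mm and 7.16 degrees, less where a joint would pass 70% of its speed; a pose out of reach is approached as far as the arm can. A call with a number of a shift or a turn outside -1 to 1 is refused whole. A call with a gripper value outside its range is refused whole. The fingers move at their own pace and stop on an object; the grip force is fixed at half the most. Time passes only in rows, so rows that repeat a pose let the fingers close. It gives the time, the measured TCP pose, the force and the opening at its end, in the units of the state.
- robot.get_obs(): the state, without advancing time (a new reading comes with each control period).
- robot.snapshot(name): name is "scene" or "top"; returns a dict with "image" (384x512x3 uint8, red, green, blue), "depth" (384x512 float32, m along the optical axis (not along the pixel's ray), 0 where there is no reading), "mtx" (3x3 intrinsics, pixels), "k1" (the pictures are not rectified: a ray, as slopes to the right and down, at radius r is drawn at 1 + k1 r^2 times it, then the intrinsics apply), "rvec" (rotation vector, rad) and "tvec" (3), from world to camera coordinates, as OpenCV has them. Camera axes: x right, y down, z forward; pixel columns grow to the right and rows downward; lengths in m; the calibration is good to about 2 mm. A picture is of the moment at which its call begins.
- robot.close_job(): hands the job in, once; it reports no verdict.
The state is a dict: "time": time; "joint_positions": joint angles; "qvel": joint speeds; "joint_torque": joint torques, N m; "tool_pos": TCP position; "ee_rot": TCP orientation; "wrist_force": force on the tool from outside, world axes, zero at the start; "wrist_torque": the same for the moment, N m; "width": finger opening in m.
Only numpy, scipy, OpenCV 4.12 (cv2) and the standard library are available. Lean on these libraries where they do the work, as an engineer would, in place of code of your own. Each camera call takes 0.05 s, during which the arm holds its last target.

TASK

One orange shelf bracket already hangs on the slotted rack. Hang the loose orange bracket the same way on the bare upright: feel both hooks into its top two slots, push the plate against the upright, then press the bracket down until it sits fully home and the brass spring stud has snapped into the hole in its end plate, and let go. Leave the other things on the table where they are.

Things in the scene. Friction and masses are not known exactly. Their poses are not given: they have to be found in the camera images.
- bracket: Loose orange steel shelf bracket, 0.35 to 0.53 kg. Axes as it hangs: x into the upright (hooks point that way), y sideways, z up; origin: middle of the lower edge of the end plate's back face. Sizes in mm in this frame. End plate x -4 to 0, 44 wide, z 0 to 90. At the start it stands on that plate's lower edge and the arm's tip, x axis 24 degrees (0.424 rad) upward, arm sloping down to the robot.
- bracket_grip (a point): On the loose bracket, middle of its arm at (-60, 0, 78): a good place to grip across the 20 mm width (centre of mass near x -48). Arm: x -150 to -4, y -10 to 10, z 66 to 90, flat top; a stop upstand at the tip, x -150 to -144, up to z 102. A brace 10 wide slopes below the arm from the plate (z 20) to x -78. Axes as the bracket's.
- hook_low (a point): On the loose bracket, middle of the lower hook's end face, at (10.5, 0, 17). Hook: 6 wide (y); neck x 0 to 6.5, z 18 to 26; behind it the lip, x 6.5 to 10.5, z 8 to 26, so the lip reaches 10 below the neck. The gap from end plate to lip is 6.5. Hooks have 2 mm of play either side in a slot; once through, the necks drop to rest on the slots' lower ends, lips behind the sheet: keep the plate within 2 mm of the face on the way down.
- hook_high (a point): On the loose bracket, the same point of the upper hook, at (13, 0, 67). It is 50 higher than the lower one (neck x 0 to 6.5, z 68 to 76, lip z 58 to 76) and longer: its lip is x 6.5 to 13, so it meets the upright first. Hung, the bracket leans 0.04 rad, tip down, from the slack in the hooks.
- bracket_root (a point): On the loose bracket, top of the arm close to the end plate, at (-16, 0, 90): the place to press down once the hooks are in.
- foot_bare: Dark foot plate (260 x 60 x 10 mm) with black sleeve of the stand whose upright is bare; fixed. Origin on the table, x the way the bracket must face to hang (into the upright), z up. The grey upright is clamped plumb and square in the wide sleeve but set by hand: it is off by up to 2 mm in x, 8 in y and 6 in z, which is not reported: feel or see it.
- seat_about (a point): On foot_bare, 210 mm above the table: about where the bracket's origin will be when fully home (true place off by up to 2, 8, 6 mm in x, y, z as the upright is). Upright's front face: x = 0, 50 mm wide, sheet 4 thick. Hooks pass straight in along x with the bracket held 10 to 16 mm above home; hooks that miss their slots stop 13 mm before the end plate would reach the face.
- top_about (a point): On foot_bare, 318 mm above the table: about where the middle of the upright's top edge is (off as the upright is). From the true top edge down: bracket's home height (its origin) 108 mm; the two slots to use are 10 wide, at 16 to 40 and 66 to 90 mm down, on the middle line. Two lower slots, 116 to 140 and 166 to 190 down, are not for this bracket. The channel is 30 mm deep, open at the back.
- stud (a joint): Brass spring stud, 8 mm across, standing 5 mm out of the bare upright's face, 53 mm below its top. 0 = out, up to 0.007 m pressed in; 3 N to start, 7 N for 5 mm. The end plate pushes it in, it rubs on the way down and snaps out into the plate's lock hole (14 wide, 12 high, centre z 55) in the last 2 mm of the way. Weight alone may not overcome the rubbing: press with 10 to 20 N.
- foot_other: The same foot and sleeve of the other stand, whose upright already carries an orange bracket, fully home (same shape, reaching 150 mm from the upright, top about 300 mm above the table); fixed. Same axes; 220 mm to the left or right of foot_bare. Keep clear of that bracket.
- board: Bystander: plywood shelf board, 130 x 300 x 15 mm, lying flat; origin under its centre.
- bottle: Bystander: clear bottle with red cap, 60 mm across, 170 high; origin under its centre.
- jar: Bystander: amber jar, 56 mm across, 70 high; origin under its centre.
- speaker: Bystander: black practice speaker, 85 x 150 x 180 mm with handle, 0.9 kg; origin under its centre.
- model: Bystander: pink molecule model on a red 60 mm square foot, 75 mm high; origin under its centre.
- tape: Bystander: blue roll of tape lying flat, 90 mm across, 24 high; origin under its centre.
- driver: Bystander: yellow-handled screwdriver, 180 mm long, lying along its x axis; origin under its middle.
There are look-alikes about, which are no part of the job. Leave any blue look-alike of the bracket alone.

How it is judged:
On the way, in this order (a step that is already met when the one before it is completed fails the run):
1. the bracket is lifted well off the table (height (world z) of bracket above 0.1 m), for 0.1 s.
2. both hooks are in the top two slots and the end plate presses the stud in (x of bracket in the frame of seat_about between -0.008 and 0.008 m and y of bracket in the frame of seat_about between -0.011 and 0.011 m and z of bracket in the frame of seat_about between -0.009 and 0.026 m and angle between the x axis of bracket and the x axis of foot_bare, either way round below 0.12 rad and value of joint stud above 0.002 m), for 0.1 s.
At the end, for the whole second after the job is handed in: The loose bracket hangs fully home in the top two slots of the bare upright: origin within 8 mm in x, 11 sideways and 9 in height of seat_about (covers the upright's hand-set place), square and level within 4.5 degrees, the stud out (within 1 mm) in its hole, at rest and released (x of bracket in the frame of seat_about between -0.008 and 0.008 m and y of bracket in the frame of seat_about between -0.011 and 0.011 m and z of bracket in the frame of seat_about between -0.009 and 0.009 m and angle between the x axis of bracket and the x axis of foot_bare, either way round below 0.08 rad and angle between the z axis of bracket and the z axis of foot_bare, either way round below 0.08 rad and value of joint stud below 0.001 m and linear speed of bracket below 0.01 m/s); the robot touches nothing.
It fails at once if another thing on the table is pushed more than 25 mm from its place (distance of any of board, bottle, jar, speaker, model, tape, driver from where it was at the start of the episode above 0.025 m).
It also fails if it takes over 72 s, if anything falls off the work surface, if the arm or the gripper's body presses on something with over 40 N, if the wrist force passes 120 N, or if a joint passes its speed limit or range.

## Working session

There is one attempt and no reset: what is moved stays moved. The work goes in short steps, Python scripts to look and compute and a shell command to move; the robot and the scene stay as the last step left them, time stands still between calls to the robot, and variables do not carry over. Pictures are saved under pics/ and viewed, and the job is handed in when it is done.

```bash
mkdir -p pics; ls
cat > h.py <<'E'
import numpy as np, cv2
from bench import robot
def snap(n):
    s=robot.snapshot(n); return s
def save(s,f,crop=None,scale=1):
    im=s["image"][:,:,::-1]
    if crop: x0,y0,x1,y1=crop; im=im[y0:y1,x0:x1]
    im=cv2.resize(np.ascontiguousarray(im),None,fx=scale,fy=scale,interpolation=cv2.INTER_CUBIC)
    cv2.imwrite("pics/"+f,im)
def rays(s,uv):
    uv=np.asarray(uv,float).reshape(-1,2);K=s["mtx"]
    d=np.array([(uv[:,0]-K[0,2])/K[0,0],(uv[:,1]-K[1,2])/K[1,1]]).T
    u=d.copy()
    for _ in range(20):
        u=d/(1+s["k1"]*(u**2).sum(1,keepdims=True))
    R=cv2.Rodrigues(np.array(s["rvec"],float))[0];t=np.array(s["tvec"],float).ravel()
    c=-R.T@t
    dirs=np.c_[u,np.ones(len(u))]@R
    return c,dirs
def onz(s,uv,z):
    c,d=rays(s,uv); k=(z-c[2])/d[:,2]; return c+d*k[:,None]
def ondepth(s,uv):
    c,d=rays(s,uv); uv=np.round(np.asarray(uv).reshape(-1,2)).astype(int)
    z=s["depth"][uv[:,1],uv[:,0]]; P=c+d*z[:,None]; P[z==0]=np.nan; return P
def cloud(s):
    v,u=np.mgrid[0:384,0:512]; return ondepth(s,np.c_[u.ravel(),v.ravel()]).reshape(384,512,3)
def proj(s,P):
    R=cv2.Rodrigues(np.array(s["rvec"],float))[0];t=np.array(s["tvec"],float).ravel()
    p=np.asarray(P,float).reshape(-1,3)@R.T+t; u=p[:,:2]/p[:,2:]
    u=u*(1+s["k1"]*(u**2).sum(1,keepdims=True)); K=s["mtx"]
    return np.c_[u[:,0]*K[0,0]+K[0,2],u[:,1]*K[1,1]+K[1,2]]
E
python3 - <<'E'
from h import *
print(robot.get_obs())
for n in("scene","top"):
    s=snap(n); save(s,n+"0.png",scale=1.5); c,_=rays(s,[[256,192]]); print(n,c,_,s["k1"],s["mtx"])
    np.save(n+"0.npy",s,allow_pickle=True)
E
```

```text
pics
{'time': 0.0, 'joint_positions': array([ 1.02691477e+00,  8.79393147e-02,  1.37223884e+00, -1.39363809e-05,
        1.68355690e+00, -1.03120469e-01]), 'qvel': array([ 0.00157428,  0.000276  , -0.00054429,  0.00114458, -0.00010271,
        0.00177723]), 'joint_torque': array([ 7.48373805e-04, -3.40182352e+01, -3.02433765e+01,  7.19364057e-02,
        3.31623084e-02, -1.69021309e-04]), 'tool_pos': array([0.23441093, 0.49700799, 0.2263205 ]), 'ee_rot': array([-3.13946021e+00, -2.06756467e-04,  2.70082979e+00]), 'wrist_force': array([ 0.87903113, -1.51479073,  0.02973666]), 'wrist_torque': array([0.01326389, 0.05461743, 0.05986397]), 'width': 0.09370554329813882}
scene [ 0.98136345 -0.71278524  1.3702092 ] [[-0.35728429  0.45451923 -0.81616351]] -0.09456664980371832 [[410.05123599   0.         257.74867754]
 [  0.         410.05123599 199.61039291]
 [  0.           0.           1.        ]]
top [ 0.36625423 -0.10335582  1.25734685] [[ 0.12704031  0.01982153 -0.99170937]] 0.024501781735368263 [[346.79984542   0.         257.37064024]
 [  0.         346.79984542 192.69168482]
 [  0.           0.           1.        ]]
```

View pics/scene0.png

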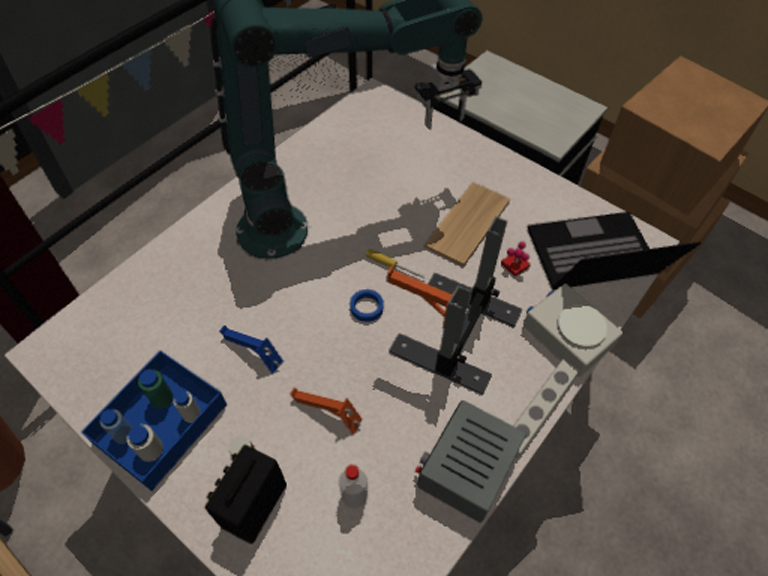

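View pics/top0.png

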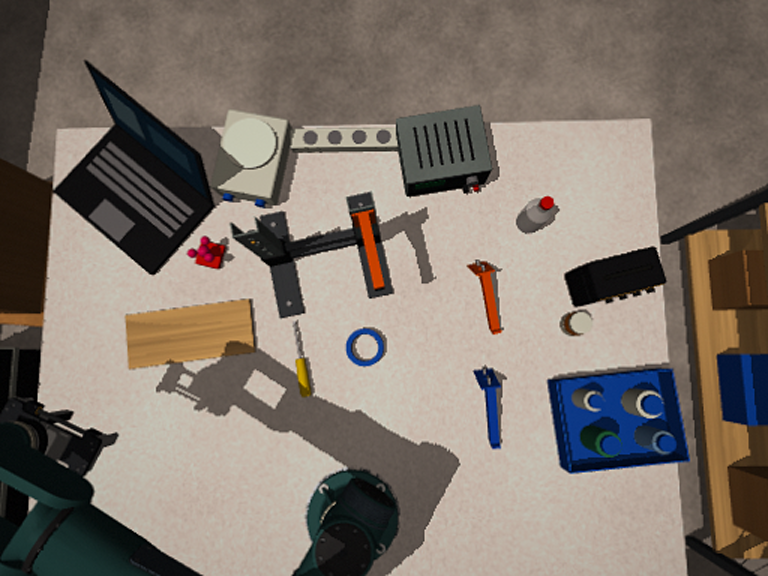

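The bracket candidates, in original pixels, are:
- **Orange bracket, scene (220,272) / top (324,198):** stands loose on the table.
- **Orange bracket, scene (283,195) / top (247,165):** already hung on the rack.
- **Blue look-alike, scene (168,232) / top (326,272):** not part of the job.

By the description, the first is the one I want. I'll check it in a close crop.

Run:
```python
from h import *
s=np.load("scene0.npy",allow_pickle=True).item();t=np.load("top0.npy",allow_pickle=True).item()
a=s["image"][235:315,170:270];b=t["image"][160:240,285:385]
c=t["image"][120:220,140:270]
f=lambda i,k:cv2.resize(i,None,fx=k,fy=k,interpolation=cv2.INTER_CUBIC)
cv2.imwrite("pics/c1.png",np.hstack([f(a,4),f(b,4)])[:,:,::-1])
d=s["image"][130:270,250:360]
cv2.imwrite("pics/c2.png",f(c,6)[:,:,::-1]);cv2.imwrite("pics/c3.png",f(d,4)[:,:,::-1])
for n,q in(("scene",s),("top",t)):
    C=cloud(q);hsv=cv2.cvtColor(q["image"],cv2.COLOR_RGB2HSV)
    m=((hsv[...,0]<14)&(hsv[...,1]>180)&(hsv[...,2]>60)).astype(np.uint8)
    k,l,st,ce=cv2.connectedComponentsWithStats(m)
    for i in range(1,k):
        if st[i,4]>60:
            P=C[l==i];P=P[~np.isnan(P[:,0])];print(n,st[i],P.min(0).round(3),P.max(0).round(3),P.mean(0).round(3))
```

```text
scene [335 170  18  13 117] [0.585 0.306 0.007] [0.649 0.367 0.029] [0.62  0.336 0.019]
scene [259 177  42  34 407] [ 0.491 -0.084  0.232] [ 0.64  -0.036  0.313] [ 0.569 -0.062  0.288]
scene [194 259  47  30 371] [ 0.415 -0.35   0.005] [ 0.591 -0.283  0.088] [ 0.516 -0.321  0.05 ]
top [360 131   9   9  63] [ 0.673 -0.496 -0.004] [ 0.728 -0.417  0.173] [ 0.687 -0.431  0.165]
top [234 139  22  54 424] [ 0.49  -0.082  0.006] [ 0.642 -0.022  0.311] [ 0.572 -0.057  0.281]
top [131 162  19  17 154] [0.582 0.311 0.011] [0.641 0.378 0.071] [0.61  0.338 0.019]
top [312 175  22  48 361] [ 0.414 -0.349 -0.003] [ 0.584 -0.282  0.087] [ 0.501 -0.32   0.051]
```

View pics/c1.png

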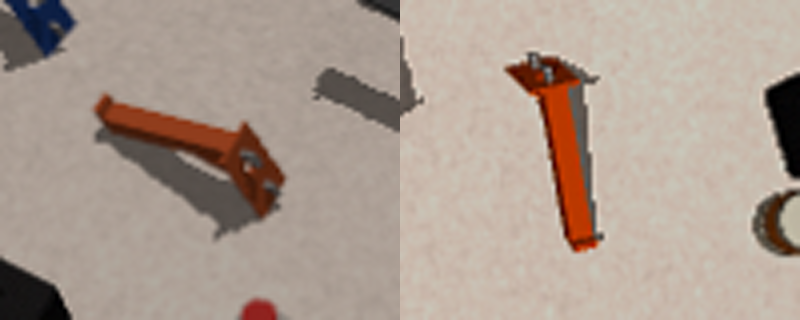

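View pics/c2.png

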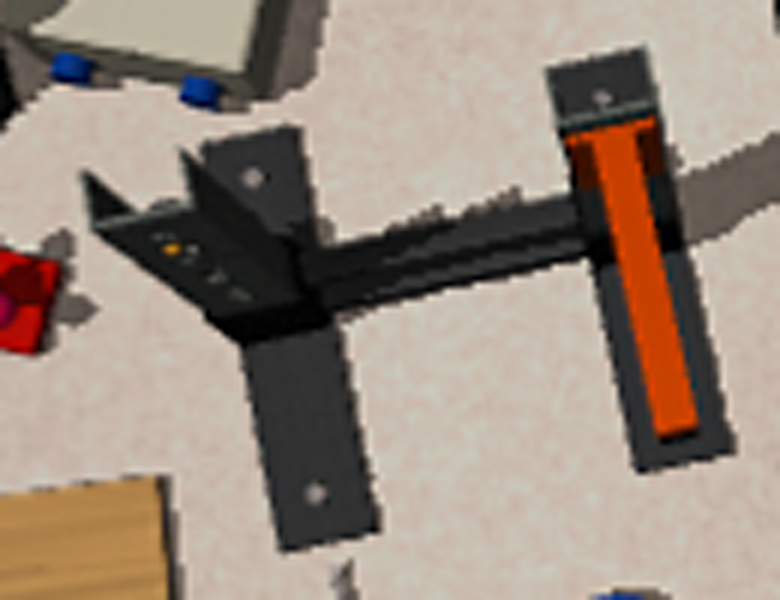

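View pics/c3.png

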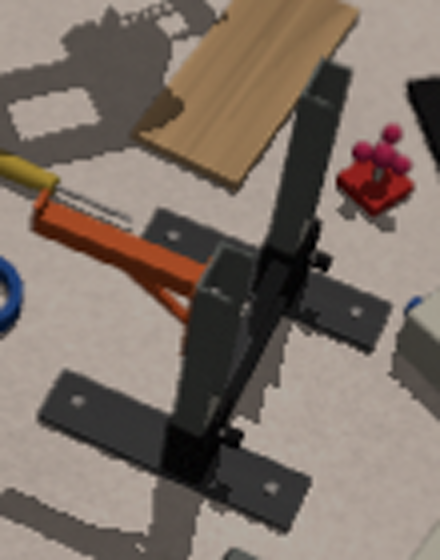

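Run:
```python
from h import *
t=np.load("top0.npy",allow_pickle=True).item();s=np.load("scene0.npy",allow_pickle=True).item()
c2=lambda *p:np.array(p)/6+[140,120]-0.4
F=onz(t,c2((283,551),(381,530),(202,143),(299,126)),.01);print("foot",F.round(4))
d=(F[2]+F[3]-F[0]-F[1])[:2];print("yaw",np.degrees(np.arctan2(d[1],d[0])),np.linalg.norm(d)/2)
O=onz(t,c2((640,470),(735,452),(547,68),(645,47)),.01);print("other",O.round(4))
d=(O[2]+O[3]-O[0]-O[1])[:2];print("yaw",np.degrees(np.arctan2(d[1],d[0])))
C=cloud(t)
# front face of bare upright
import itertools
reg=C[120:185,140:215].reshape(-1,3)
y=np.radians(10.)
m=(reg[:,2]>.14)&(reg[:,2]<.33)&(reg[:,0]<.72)&(reg[:,1]>.08)&(reg[:,1]<.3)
R=reg[m];print(len(R),R.min(0),R.max(0))
import sys
# fit plane with RANSAC vertical
best=None;rng=np.random.default_rng(0)
for _ in range(2000):
    p=R[rng.choice(len(R),3,False)];n=np.cross(p[1]-p[0],p[2]-p[0]);L=np.linalg.norm(n)
    if L<1e-6: continue
    n/=L
    if abs(n[2])>.15: continue
    k=abs((R-p[0])@n)<.002
    if best is None or k.sum()>best.sum(): best=k
Q=R[best];c=Q.mean(0);n=np.linalg.svd(Q-c)[2][2];n*=np.sign(n[0]);print("plane",len(Q),c,n,np.degrees(np.arctan2(n[1],n[0])),Q.min(0),Q.max(0))
np.save("plane.npy",np.r_[c,n])
u=np.array([-n[1],n[0],0]);w=(Q-c)@u;print("lat",np.percentile(w,[0,2,98,100]))
# ray to plane
def onp(s,uv):
    o,d=rays(s,uv);k=((c-o)@n)/(d@n);return o+d*k[:,None]
pts=onp(t,c2((173,249),(97,230),(196,205),(216,278),(241,297)));print("stud,topL,topR,slots",pts.round(4),((pts-c)@u).round(4))
# loose bracket
hsv=cv2.cvtColor(t["image"],cv2.COLOR_RGB2HSV)
m=((hsv[...,0]<14)&(hsv[...,1]>180)&(hsv[...,2]>60));mm=np.zeros_like(m);mm[175:223,312:334]=m[175:223,312:334]
P=C[mm];P=P[~np.isnan(P[:,0])];print(len(P))
for lo in np.arange(.41,.6,.015):
    k=P[(P[:,0]>=lo)&(P[:,0]<lo+.015)]
    if len(k):print(lo.round(3),len(k),np.median(k,0).round(4),k[:,1].min().round(4),k[:,1].max().round(4))
```

```text
foot [[0.4585 0.1722 0.01  ]
 [0.4704 0.1133 0.01  ]
 [0.7111 0.2259 0.01  ]
 [0.721  0.1662 0.01  ]]
yaw 11.951658473690124 0.2571786524723331
other [[ 0.5048 -0.043   0.01  ]
 [ 0.5151 -0.1004  0.01  ]
 [ 0.7556  0.0129  0.01  ]
 [ 0.7681 -0.0478  0.01  ]]
yaw 12.149966532990188
433 [0.58627407 0.14756909 0.140681  ] [0.62564024 0.20215863 0.31677471]
plane 266 [0.59213925 0.17169488 0.2402509 ] [ 0.97717354  0.21243725 -0.00151076] 12.265233816333135 [0.58627407 0.14756909 0.140681  ] [0.5996879  0.19717683 0.31677471]
lat [-0.02453534 -0.02419623  0.02474419  0.02601055]
stud,topL,topR,slots [[0.5912 0.1761 0.2497]
 [0.5872 0.1949 0.3101]
 [0.5974 0.1478 0.3144]
 [0.5917 0.1733 0.1759]
 [0.5917 0.1727 0.1232]] [ 0.0045  0.0237 -0.0245  0.0017  0.0011]
360
0.41 20 [ 0.4209 -0.339   0.0299] -0.3494 -0.3306
0.425 29 [ 0.4324 -0.3355  0.0275] -0.3469 -0.3263
0.44 28 [ 0.4478 -0.3313  0.0338] -0.3463 -0.3226
0.455 35 [ 0.4624 -0.3296  0.0401] -0.3495 -0.3192
0.47 29 [ 0.4769 -0.3252  0.048 ] -0.3374 -0.3156
0.485 35 [ 0.4929 -0.3221  0.0539] -0.333 -0.3119
0.5 28 [ 0.5083 -0.318   0.0621] -0.3283 -0.3088
0.515 35 [ 0.5225 -0.3141  0.068 ] -0.3283 -0.3059
0.53 31 [ 0.5363 -0.3099  0.0746] -0.3238 -0.3013
0.545 45 [ 0.5518 -0.3063  0.079 ] -0.3297 -0.2859
0.56 29 [ 0.5659 -0.3039  0.0457] -0.3423 -0.2833
0.575 16 [ 0.578  -0.299   0.0205] -0.324 -0.2823
```

Run:
```python
from h import *
t=np.load("top0.npy",allow_pickle=True).item();s=np.load("scene0.npy",allow_pickle=True).item()
f=lambda i,k:cv2.resize(i,None,fx=k,fy=k,interpolation=cv2.INTER_CUBIC)
a=f(s["image"][138:170,315:345],12);b=f(t["image"][140:180,145:180],10)
a=cv2.convertScaleAbs(a,alpha=2,beta=20);b=cv2.convertScaleAbs(b,alpha=2,beta=20)
h=max(a.shape[0],b.shape[0]);pad=lambda i:np.vstack([i,np.zeros((h-i.shape[0],i.shape[1],3),np.uint8)])
cv2.imwrite("pics/c4.png",np.hstack([pad(a),pad(b)])[:,:,::-1])
C=cloud(s);print(C[143:153,318:340,2].round(3))
```

```text
[[ 0.015  0.019  0.015  0.02   0.015  0.019  0.02   0.02   0.012  0.014
   0.018  0.019  0.018  0.013  0.013  0.011  0.004  0.    -0.     0.003
  -0.003 -0.001]
 [ 0.016  0.014  0.013  0.02   0.017  0.016  0.017  0.015  0.017  0.019
   0.025  0.016  0.315  0.318  0.313  0.007  0.001  0.001  0.006  0.002
   0.    -0.   ]
 [ 0.016  0.021  0.013  0.02   0.02   0.022  0.023  0.014  0.017  0.015
   0.018  0.318  0.32   0.314  0.311  0.316  0.313  0.006  0.006  0.003
   0.006  0.006]
 [ 0.016  0.015  0.018  0.019  0.015  0.011  0.014  0.025  0.014  0.018
   0.015  0.319  0.309  0.307  0.306  0.307  0.311  0.318  0.314  0.315
   0.009  0.004]
 [ 0.017  0.013  0.013  0.017  0.023  0.019  0.024  0.018  0.017  0.012
   0.318  0.315  0.304  0.298  0.304  0.305  0.305  0.308  0.315  0.31
  -0.002 -0.002]
 [ 0.023  0.02   0.012  0.016  0.018  0.014  0.015  0.021  0.017  0.014
   0.314  0.31   0.294  0.299  0.302  0.303  0.301  0.303  0.305  0.308
   0.006 -0.   ]
 [ 0.018  0.015  0.015  0.016  0.014  0.021  0.014  0.017  0.015  0.321
   0.316  0.299  0.292  0.294  0.3    0.292  0.299  0.299  0.304  0.304
  -0.001  0.002]
 [ 0.021  0.014  0.014  0.014  0.013  0.012  0.017  0.019  0.017  0.32
   0.31   0.289  0.288  0.286  0.291  0.294  0.299  0.294  0.293  0.299
   0.004  0.005]
 [ 0.016  0.017  0.016  0.01   0.017  0.018  0.011  0.019  0.314  0.315
   0.293  0.283  0.286  0.284  0.287  0.291  0.294  0.289  0.293  0.006
   0.001  0.006]
 [ 0.019  0.014  0.01   0.021  0.019  0.013  0.018  0.017  0.314  0.307
   0.288  0.274  0.276  0.279  0.281  0.284  0.282  0.286  0.288  0.005
   0.003  0.003]]
```

View pics/c4.png

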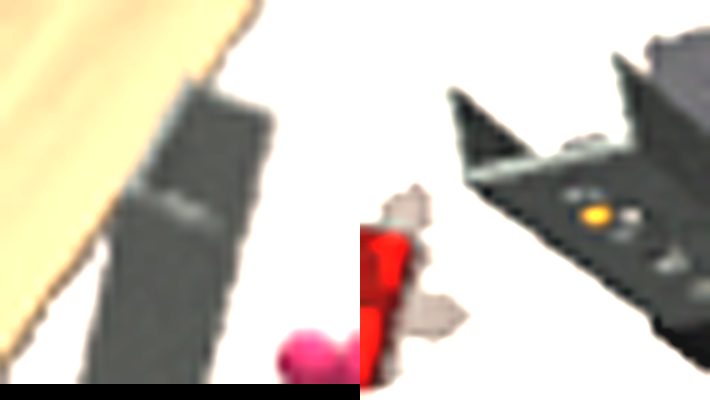

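Run:
```python
from h import *
t=np.load("top0.npy",allow_pickle=True).item();s=np.load("scene0.npy",allow_pickle=True).item()
def tri(a,b):
    o1,d1=rays(t,[a]);o2,d2=rays(s,[b]);d1=d1[0]/np.linalg.norm(d1);d2=d2[0]/np.linalg.norm(d2)
    k=np.linalg.lstsq(np.c_[d1,-d2],o2-o1,rcond=None)[0];p,q=o1+k[0]*d1,o2+k[1]*d2
    return (p+q)/2,np.linalg.norm(p-q)
for a,b in (((154.9,157.2),(330.3,144.3)),((171.4,154.0),(325.3,153.3))): print(tri(a,b))
# rim avg
for z in(.312,.316,.32):
    print(z,onz(s,[(330.3,144.3),(325.3,153.3)],z).round(4).tolist(),onz(t,[(154.9,157.2),(171.4,154.0)],z).round(4).tolist())
C=cloud(s);
print("table z scene",np.nanmedian(C[215:225,190:215,2]),"top",np.nanmedian(cloud(t)[230:260,240:300,2]))
# bracket line
C=cloud(t);hsv=cv2.cvtColor(t["image"],cv2.COLOR_RGB2HSV)
for q,box in((t,(175,223,312,334)),(s,(259,289,194,241))):
    C=cloud(q);hsv=cv2.cvtColor(q["image"],cv2.COLOR_RGB2HSV)
    m=((hsv[...,0]<14)&(hsv[...,1]>180)&(hsv[...,2]>60));mm=np.zeros_like(m);y0,y1,x0,x1=box;mm[y0:y1,x0:x1]=m[y0:y1,x0:x1]
    P=C[mm];P=P[~np.isnan(P[:,0])];P=P[(P[:,0]>.435)&(P[:,0]<.545)]
    # keep top surface points: 
    for _ in range(4):
        A=np.c_[P[:,0],np.ones(len(P))];k=np.linalg.lstsq(A,P[:,2],rcond=None)[0];P=P[(abs(P[:,2]-A@k)<.006)]
    A=np.c_[P[:,0],np.ones(len(P))];ky=np.linalg.lstsq(A,P[:,1],rcond=None)[0]
    print(len(P),"z slope",k,"y",ky,np.degrees(np.arctan(ky[0])))
```

```text
(array([0.58872862, 0.1965491 , 0.31375888]), np.float64(0.0007341493939842124))
(array([0.59767636, 0.1511755 , 0.31303539]), np.float64(0.0014735197093805066))
0.312 [[0.5883, 0.1984, 0.312], [0.5977, 0.1527, 0.312]] [[0.5889, 0.1968, 0.312], [0.5974, 0.1509, 0.312]]
0.316 [[0.5897, 0.195, 0.316], [0.5991, 0.1495, 0.316]] [[0.5879, 0.1955, 0.316], [0.5964, 0.1498, 0.316]]
0.32 [[0.5912, 0.1915, 0.32], [0.6006, 0.1462, 0.32]] [[0.587, 0.1943, 0.32], [0.5954, 0.1487, 0.32]]
table z scene 0.0014617348383169082 top -0.00029106796338473906
193 z slope [ 0.46136918 -0.17246269] y [ 0.2364694  -0.43958469] 13.30430941252348
146 z slope [ 0.4607273  -0.17059381] y [ 0.22907444 -0.43888343] 12.902387903039298
```

Chosen: the loose orange bracket. The crop shows a tilted arm, an end plate and two steel hooks, with the plate at scene (230,278) and top (322,178). Next I'll check clearance around the grasp.

```bash
python3 - <<'E'
from h import *
t=np.load("top0.npy",allow_pickle=True).item();s=np.load("scene0.npy",allow_pickle=True).item()
for q in(t,s):
    C=cloud(q).reshape(-1,3)
    h=np.radians(13.1);a=np.array([np.cos(h),np.sin(h)]);b=np.array([-a[1],a[0]])
    d=C[:,:2]-[.503,-.321];u=d@a;v=d@b
    m=(abs(u)<.06)&(abs(v)<.16)&(C[:,2]>.02)&(abs(v)>.02)
    for lo in np.arange(-.16,.16,.02):
        k=m&(v>=lo)&(v<lo+.02)
        if k.any():print(lo.round(2),k.sum(),C[k,2].max().round(3))
    print()
E
python3 -m inch '[{"linear":[0.1,-0.4,0],"twist":0.1,"gripper":1},{"linear":[0.3,-0.8,0],"twist":0.2,"gripper":1},{"linear":[0.4,-1,0],"twist":0.3,"gripper":1},{"linear":[0.4,-1,0],"twist":0.4,"gripper":1},{"linear":[0.4,-1,0],"twist":0.5,"gripper":1},{"linear":[0.4,-1,0],"twist":0.64,"gripper":1}]'
```

```text
-0.04 3 0.082
0.02 4 0.082

-0.04 7 0.088
0.02 1 0.064

time: 0.6
tool_pos: [0.2748, 0.3966, 0.2271]
ee_rot: [-3.141, -0.001, -2.93]
wrist_force: [0.2, -0.7, -0.3]
width: 0.0936
```

```bash
python3 -m inch '[{"linear":[0.1,-0.4,0],"twist":0.02,"gripper":1},{"linear":[0.2,-0.8,0],"twist":0.02,"gripper":1},{"linear":[0.25,-1,0],"twist":0.02,"gripper":1}]'; python3 -m inch '[{"linear":[0.1,-0.4,0],"twist":0,"gripper":1},{"linear":[0.2,-0.8,0],"twist":0,"gripper":1},{"linear":[0.25,-1,0],"twist":0,"gripper":1}]'; python3 -m inch '[{"linear":[0,-0.4,0],"twist":0,"gripper":1},{"linear":[0,-0.8,0],"twist":0,"gripper":1},{"linear":[0,-1,0],"twist":0,"gripper":1}]';python3 -m inch '[{"linear":[0,-0.4,0],"twist":0,"gripper":1},{"linear":[0,-0.8,0],"twist":0,"gripper":1},{"linear":[0,-1,0],"twist":0,"gripper":1}]';python3 -m inch '[{"linear":[0,-0.4,0],"twist":0,"gripper":1},{"linear":[0,-0.8,0],"twist":0,"gripper":1},{"linear":[0,-1,0],"twist":0,"gripper":1}]';python3 -m inch '[{"linear":[0.1,-0.4,0],"twist":0,"gripper":1},{"linear":[0.3,-0.8,0],"twist":0,"gripper":1},{"linear":[0.6,-1,0],"twist":0,"gripper":1}]'
```

```text
time: 0.85
tool_pos: [0.2997, 0.2947, 0.2269]
ee_rot: [-3.139, -0.001, -2.914]
wrist_force: [1.1, -0.3, 0.7]
width: 0.0942
time: 1.1
tool_pos: [0.3247, 0.1943, 0.2271]
ee_rot: [-3.14, -0.0, -2.915]
wrist_force: [-0.6, 0.2, 0.7]
width: 0.094
time: 1.35
tool_pos: [0.324, 0.0945, 0.2271]
ee_rot: [-3.14, -0.001, -2.915]
wrist_force: [0.0, 0.5, 0.6]
width: 0.0939
time: 1.6
tool_pos: [0.324, -0.0055, 0.2272]
ee_rot: [-3.14, -0.001, -2.916]
wrist_force: [0.6, 0.5, 0.7]
width: 0.094
time: 1.85
tool_pos: [0.3239, -0.1057, 0.2271]
ee_rot: [-3.141, -0.001, -2.916]
wrist_force: [0.5, 0.8, -1.1]
width: 0.0945
time: 2.1
tool_pos: [0.3834, -0.206, 0.2275]
ee_rot: [-3.14, -0.001, -2.918]
wrist_force: [-0.5, 0.4, 0.9]
width: 0.094
```

```bash
python3 -m inch '[{"linear":[0.4,-0.4,0],"twist":0,"gripper":1},{"linear":[0.8,-0.8,0],"twist":0,"gripper":1},{"linear":[1,-1,0],"twist":0,"gripper":1}]'; python3 -m inch '[{"linear":[0.2,-0.15,-0.3],"twist":0,"gripper":1},{"linear":[0.2,-0.15,-0.7],"twist":0,"gripper":1},{"linear":[0.2,-0.15,-1],"twist":0,"gripper":1}]'
python3 - <<'E'
from h import *
t=snap("top");save(t,"a1.png",(270,140,400,250),6)
s=snap("scene");save(s,"a2.png",(160,200,290,310),6)
E
```

```text
time: 2.35
tool_pos: [0.474, -0.2924, 0.2266]
ee_rot: [3.14, -0.001, -2.913]
wrist_force: [0.1, 0.2, 1.3]
width: 0.0939
time: 2.6
tool_pos: [0.4932, -0.3065, 0.1238]
ee_rot: [3.139, -0.002, -2.914]
wrist_force: [0.1, 1.1, 0.2]
width: 0.0942
```

View pics/a2.png

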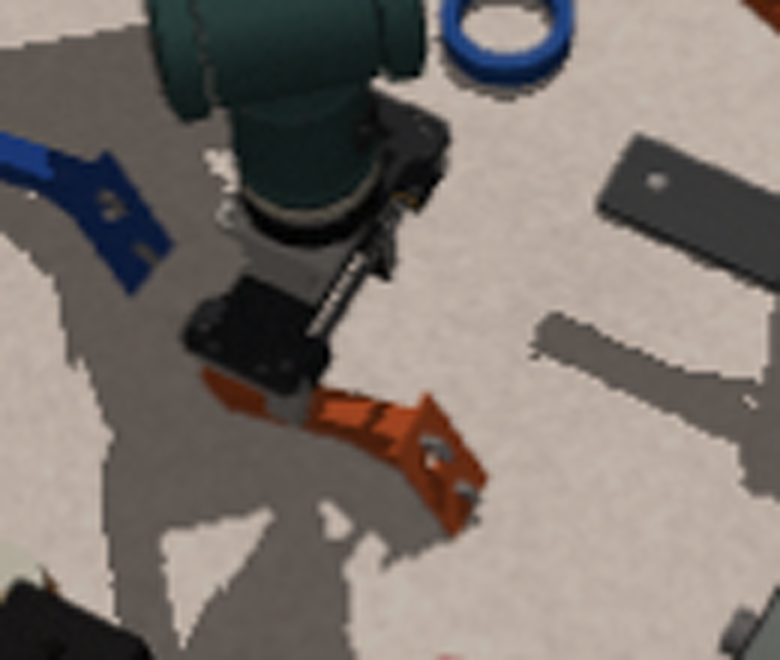

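View pics/a1.png

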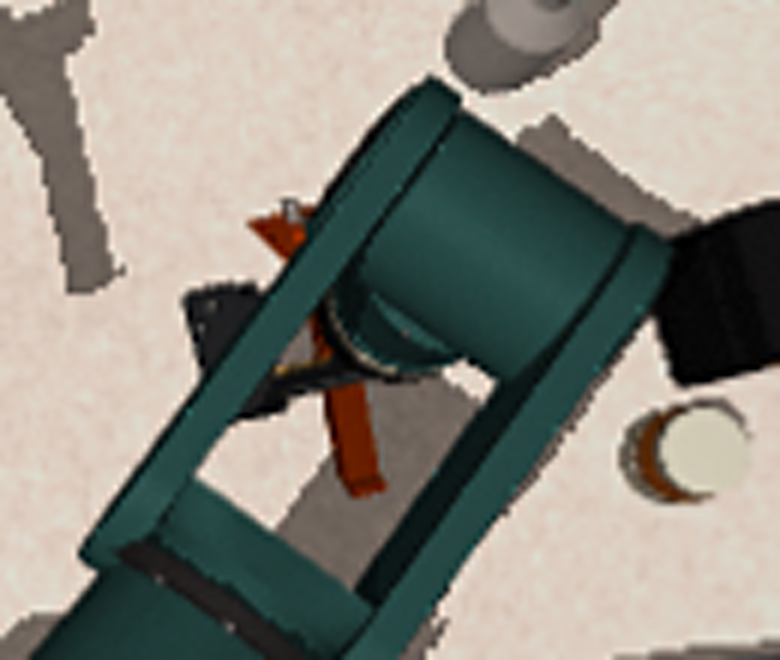

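```bash
python3 -m inch '[{"linear":[0.1,-0.14,-0.2],"twist":0,"gripper":1},{"linear":[0.1,-0.14,-0.4],"twist":0,"gripper":1},{"linear":[0.1,-0.14,-0.6],"twist":0,"gripper":1},{"linear":[0.1,-0.14,-0.74],"twist":0,"gripper":1},{"linear":[0.1,-0.14,-0.74],"twist":0,"gripper":1}]'; python3 -m inch '[{"linear":[0,0,0],"twist":0,"gripper":0},{"linear":[0,0,0],"twist":0,"gripper":0},{"linear":[0,0,0],"twist":0,"gripper":0},{"linear":[0,0,0],"twist":0,"gripper":0},{"linear":[0,0,0],"twist":0,"gripper":0},{"linear":[0,0,0],"twist":0,"gripper":0}]'
```

```text
time: 3.12
tool_pos: [0.5019, -0.319, 0.052]
ee_rot: [3.138, -0.003, -2.913]
wrist_force: [0.2, -0.1, 0.3]
width: 0.094
time: 3.62
tool_pos: [0.5034, -0.3202, 0.0543]
ee_rot: [-3.141, 0.001, -2.913]
wrist_force: [-0.1, -0.3, 0.5]
width: 0.0571
```

```bash
python3 -m inch '[{"linear":[0,0,-0.02],"twist":0,"gripper":0},{"linear":[0,0,-0.02],"twist":0,"gripper":0},{"linear":[0,0,-0.02],"twist":0,"gripper":0},{"linear":[0,0,-0.02],"twist":0,"gripper":0},{"linear":[0,0,-0.02],"twist":0,"gripper":0},{"linear":[0,0,-0.02],"twist":0,"gripper":0},{"linear":[0,0,-0.02],"twist":0,"gripper":0},{"linear":[0,0,-0.02],"twist":0,"gripper":0}]';python3 -m inch '[{"linear":[0,0,0],"twist":0,"gripper":0},{"linear":[0,0,0],"twist":0,"gripper":0},{"linear":[0,0,0.2],"twist":0,"gripper":0},{"linear":[0,0,0.5],"twist":0,"gripper":0},{"linear":[0,0,0.8],"twist":0,"gripper":0},{"linear":[0,0,1],"twist":0,"gripper":0}]'
```

```text
time: 4.28
tool_pos: [0.5031, -0.3201, 0.0517]
ee_rot: [-3.141, -0.0, -2.913]
wrist_force: [-0.2, -1.3, -0.6]
width: 0.0199
time: 4.78
tool_pos: [0.503, -0.3197, 0.1525]
ee_rot: [3.141, -0.0, -2.913]
wrist_force: [0.8, -0.8, -4.2]
width: 0.0198
```

```bash
python3 -m inch '[{"linear":[-0.4,0.1,0.3],"twist":0,"gripper":0},{"linear":[-0.8,0.3,0.7],"twist":0,"gripper":0},{"linear":[-1,0.6,1],"twist":0,"gripper":0},{"linear":[-1,0.6,1],"twist":0,"gripper":0}]';python3 -m inch '[{"linear":[-0.3,0.4,0.1],"twist":0,"gripper":0},{"linear":[-0.6,0.7,0.3],"twist":0,"gripper":0},{"linear":[-0.7,1,0.48],"twist":0,"gripper":0},{"linear":[-0.7,1,0.48],"twist":0,"gripper":0},{"linear":[-0.7,1,0.48],"twist":0,"gripper":0}]'
python3 - <<'E'
from h import *
t=snap("top");save(t,"b1.png",(200,140,340,250),5)
s=snap("scene");save(s,"b2.png",(160,120,320,250),5)
E
```

```text
time: 5.12
tool_pos: [0.401, -0.2585, 0.252]
ee_rot: [3.139, -0.001, -2.914]
wrist_force: [0.1, -0.7, -3.9]
width: 0.0197
time: 5.53
tool_pos: [0.3326, -0.1585, 0.301]
ee_rot: [-3.139, 0.003, -2.911]
wrist_force: [0.7, -0.2, -5.1]
width: 0.0198
```

View pics/b2.png

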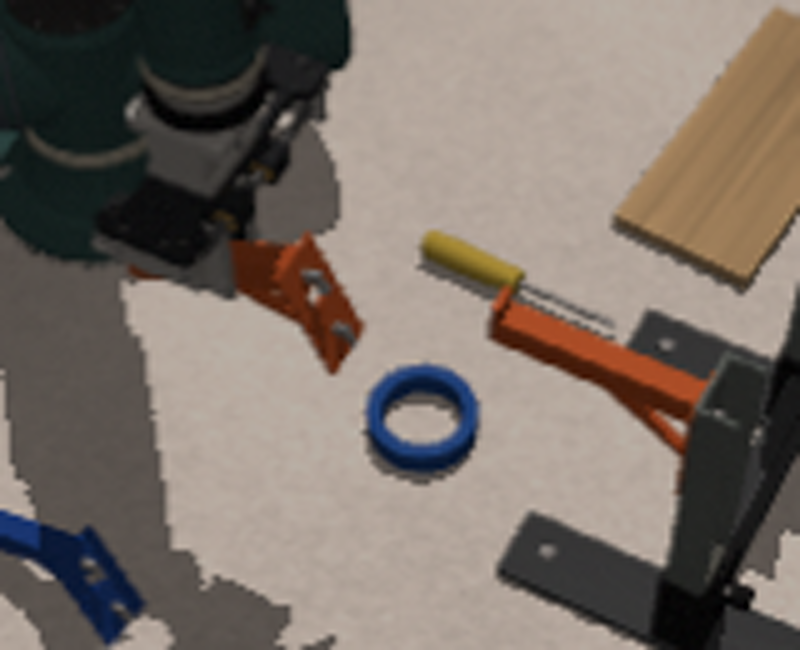

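View pics/b1.png

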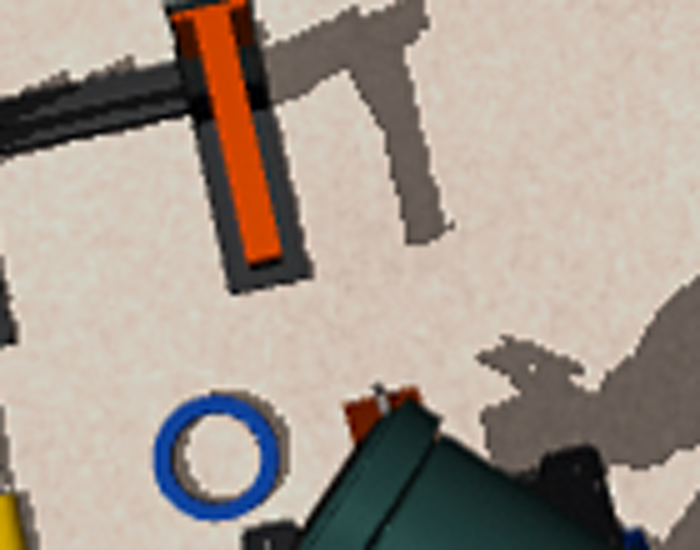

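The bracket is held, but still tilted 24°. I'll level it by pushing the lower hook against the bare upright's face, beside the slots, while drawing it upward.

```bash
python3 -m inch '[{"linear":[0,0.4,0],"twist":0,"gripper":0},{"linear":[0,0.8,0],"twist":0,"gripper":0},{"linear":[0,1,0],"twist":-0.018,"gripper":0}]';python3 -m inch '[{"linear":[0,0.4,0],"twist":0,"gripper":0},{"linear":[0.1,0.8,0],"twist":0,"gripper":0},{"linear":[0.2,1,0],"twist":0,"gripper":0}]';python3 -m inch '[{"linear":[0.2,0.4,-0.2],"twist":0,"gripper":0},{"linear":[0.5,0.8,-0.5],"twist":0,"gripper":0},{"linear":[0.7,1,-0.63],"twist":0,"gripper":0},{"linear":[0.7,1,-0.63],"twist":0,"gripper":0}]';python3 -m inch '[{"linear":[0.2,0.1,0],"twist":0,"gripper":0},{"linear":[0.4,0.19,0],"twist":0,"gripper":0},{"linear":[0.52,0.19,0],"twist":0,"gripper":0},{"linear":[0.52,0.19,0],"twist":0,"gripper":0}]'
python3 - <<'E'
from h import *
print(robot.get_obs()["tool_pos"])
t=snap("top");save(t,"d1.png",(130,110,270,220),5)
s=snap("scene");save(s,"d2.png",(220,100,360,210),5)
E
```

```text
time: 5.88
tool_pos: [0.333, -0.0581, 0.2973]
ee_rot: [3.137, -0.003, -2.932]
wrist_force: [-0.4, -1.9, -4.0]
width: 0.0198
time: 6.13
tool_pos: [0.3533, 0.0429, 0.2975]
ee_rot: [3.139, -0.003, -2.93]
wrist_force: [-0.5, -0.5, -5.2]
width: 0.02
time: 6.47
tool_pos: [0.4239, 0.1428, 0.2294]
ee_rot: [3.139, -0.01, -2.929]
wrist_force: [-0.2, -0.3, -5.7]
width: 0.0199
time: 6.8
tool_pos: [0.4773, 0.1584, 0.2328]
ee_rot: [-3.141, -0.005, -2.933]
wrist_force: [-0.2, -0.2, -3.9]
width: 0.0198
[0.47725595 0.15844147 0.23283308]
```

View pics/d2.png

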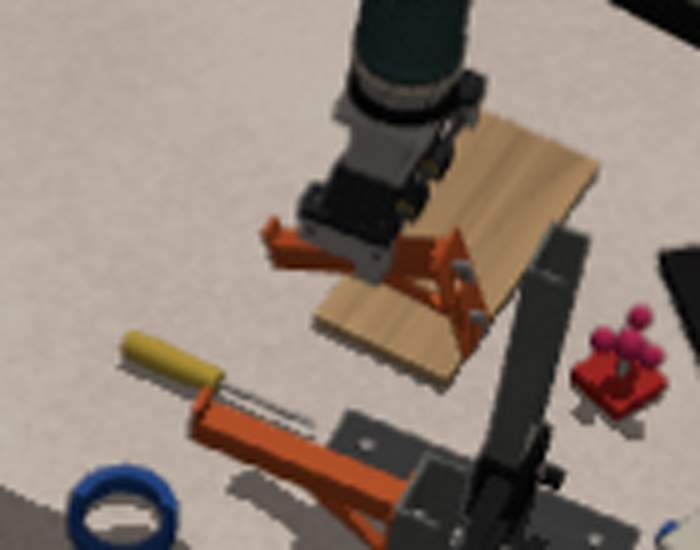

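View pics/d1.png

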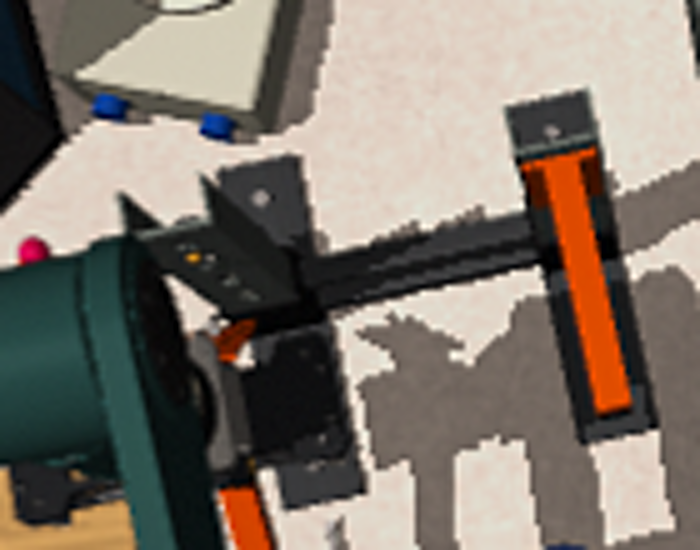

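```bash
python3 -m inch '[{"linear":[0.05,0.03,0],"twist":0,"gripper":0},{"linear":[0.1,0.05,0],"twist":0,"gripper":0},{"linear":[0.14,0.06,0],"twist":0,"gripper":0},{"linear":[0.14,0.06,0],"twist":0,"gripper":0}]';python3 -m inch '[{"linear":[0.03,0.007,0],"twist":0,"gripper":0},{"linear":[0.06,0.013,0],"twist":0,"gripper":0},{"linear":[0.08,0.017,0],"twist":0,"gripper":0}]'
```

```text
time: 7.23
tool_pos: [0.4897, 0.1651, 0.2365]
ee_rot: [3.141, 0.001, -2.932]
wrist_force: [0.6, -0.4, -4.1]
width: 0.0193
time: 7.48
tool_pos: [0.4973, 0.1668, 0.2367]
ee_rot: [3.142, 0.0, -2.932]
wrist_force: [-0.3, 0.2, -4.8]
width: 0.0199
```

```bash
python3 -m inch '[{"linear":[0.03,0.006,0.05],"twist":0,"gripper":0},{"linear":[0.05,0.011,0.1],"twist":0,"gripper":0},{"linear":[0.07,0.015,0.15],"twist":0,"gripper":0}]';python3 -m inch '[{"linear":[0.02,0.004,0.05],"twist":0,"gripper":0},{"linear":[0.04,0.009,0.1],"twist":0,"gripper":0},{"linear":[0.06,0.013,0.15],"twist":0,"gripper":0}]'
```

```text
time: 7.73
tool_pos: [0.503, 0.1681, 0.251]
ee_rot: [3.142, -0.004, -2.932]
wrist_force: [-2.9, -1.0, -8.1]
width: 0.0199
time: 7.98
tool_pos: [0.5101, 0.1696, 0.267]
ee_rot: [3.141, -0.0, -2.932]
wrist_force: [-2.1, -1.1, -7.6]
width: 0.0204
```

```bash
python3 -m inch '[{"linear":[0.02,0.004,0.05],"twist":0,"gripper":0},{"linear":[0.04,0.009,0.1],"twist":0,"gripper":0},{"linear":[0.06,0.013,0.15],"twist":0,"gripper":0}]';python3 -m inch '[{"linear":[0.02,0.004,0.05],"twist":0,"gripper":0},{"linear":[0.03,0.006,0.09],"twist":0,"gripper":0}]'
python3 - <<'E'
from h import *
o=robot.get_obs();d=o["tool_pos"][:2]-[.592,.1725];print(o["tool_pos"],d@[.9776,.2105],d@[-.2105,.9776],o["wrist_force"],o["wrist_torque"])
s=snap("scene");save(s,"e2.png",(250,110,350,190),7)
E
```

```text
time: 8.23
tool_pos: [0.5163, 0.1709, 0.2821]
ee_rot: [3.141, 0.0, -2.932]
wrist_force: [-3.0, -1.2, -6.3]
width: 0.0199
time: 8.4
tool_pos: [0.5194, 0.1715, 0.2912]
ee_rot: [3.142, 0.0, -2.932]
wrist_force: [-3.4, -1.3, -7.1]
width: 0.0197
[0.5194216  0.17149798 0.29119123] -0.07116357080331363 0.014298175095855375 [-3.37038589 -1.27544177 -7.1468185 ] [-0.16567548  0.85430251  0.05048821]
```

View pics/e2.png

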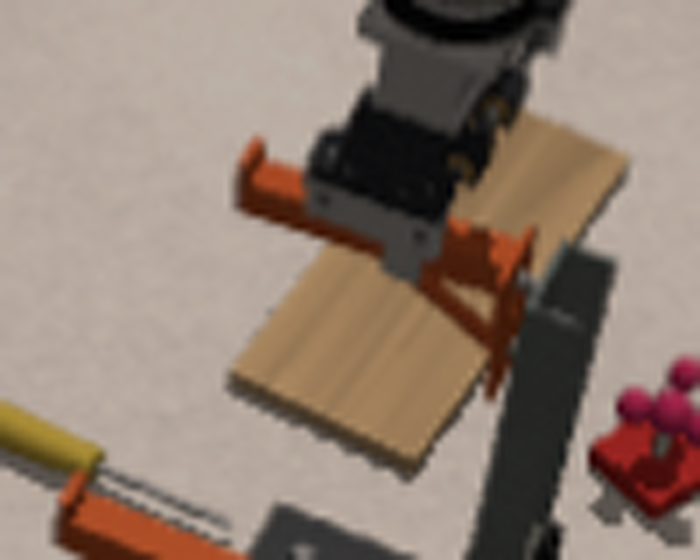

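```bash
python3 -m inch '[{"linear":[0.02,0.004,0.03],"twist":0,"gripper":0},{"linear":[0.02,0.004,0.03],"twist":0,"gripper":0}]';python3 -m inch '[{"linear":[0.02,0.004,0.03],"twist":0,"gripper":0},{"linear":[0.02,0.004,0.03],"twist":0,"gripper":0}]'
python3 - <<'E'
from h import *
o=robot.get_obs();d=o["tool_pos"][:2]-[.592,.1725];print(o["tool_pos"],d@[.9776,.2105],d@[-.2105,.9776],o["wrist_force"],o["wrist_torque"])
s=snap("scene");save(s,"e3.png",(250,110,350,190),7)
C=cloud(s)
hsv=cv2.cvtColor(s["image"],cv2.COLOR_RGB2HSV);m=((hsv[...,0]<14)&(hsv[...,1]>170)&(hsv[...,2]>60))
print(m.sum())
for box in((110,190,250,350),(178,215,258,305)):
    y0,y1,x0,x1=box;P=C[y0:y1,x0:x1][m[y0:y1,x0:x1]];P=P[~np.isnan(P[:,0])]
    P=P[(P[:,1]>.05) if y0==110 else (P[:,1]<.05)]
    u=(P[:,:2]-[.592,.1725])@[.9776,.2105]
    for lo in np.arange(-.17,.03,.02):
        k=(u>=lo)&(u<lo+.02)
        if k.any():print(lo.round(2),k.sum(),np.sort(P[k,2])[::-1][:6].round(4))
E
```

```text
time: 8.62
tool_pos: [0.5213, 0.1719, 0.294]
ee_rot: [3.141, 0.0, -2.932]
wrist_force: [-3.4, -0.8, -5.6]
width: 0.0199
time: 8.78
tool_pos: [0.5222, 0.1721, 0.2961]
ee_rot: [3.141, -0.003, -2.932]
wrist_force: [-5.4, -1.6, -5.9]
width: 0.0195
[0.52222225 0.17209993 0.2961051 ] -0.06829894343306993 0.014297110096066844 [-5.39419857 -1.573299   -5.91649026] [-0.2477167   1.30574391  0.05699052]
867
-0.17 26 [0.3173 0.3155 0.3126 0.3096 0.3089 0.3088]
-0.15 41 [0.311  0.3088 0.3083 0.3081 0.3055 0.3054]
-0.13 10 [0.2899 0.2885 0.2875 0.2861 0.286  0.2855]
-0.11 7 [0.2933 0.2891 0.2878 0.2865 0.2845 0.2835]
-0.09 3 [0.2886 0.2874 0.2831]
-0.07 16 [0.306  0.3054 0.2893 0.2875 0.2857 0.284 ]
-0.05 62 [0.31   0.3095 0.3095 0.309  0.3089 0.3086]
-0.03 86 [0.3104 0.31   0.3099 0.3097 0.3096 0.309 ]
0.01 6 [0.0195 0.0186 0.0185 0.0143 0.0135 0.0113]
-0.15 53 [0.309  0.3071 0.3066 0.3063 0.3059 0.3057]
-0.13 51 [0.2994 0.2988 0.2987 0.2987 0.2978 0.2976]
-0.11 49 [0.3003 0.2995 0.2987 0.2978 0.2977 0.2974]
-0.09 49 [0.3006 0.3004 0.3    0.2992 0.2979 0.2978]
-0.07 58 [0.3001 0.2995 0.2993 0.2986 0.2981 0.298 ]
-0.05 73 [0.2994 0.2988 0.2986 0.2984 0.2978 0.2971]
-0.03 69 [0.2994 0.2991 0.2989 0.2982 0.2979 0.2976]
-0.01 16 [0.3088 0.2977 0.2966 0.2957 0.2947 0.2937]
```

```bash
python3 -m inch '[{"linear":[-0.07,-0.015,0],"twist":0,"gripper":0},{"linear":[-0.137,-0.029,0],"twist":0,"gripper":0},{"linear":[-0.11,-0.16,0.03],"twist":0,"gripper":0},{"linear":[-0.11,-0.16,0.03],"twist":0,"gripper":0},{"linear":[-0.11,-0.16,0.03],"twist":0,"gripper":0},{"linear":[-0.11,-0.16,0.03],"twist":0,"gripper":0}]'
python3 - <<'E'
from h import *
o=robot.get_obs();d=o["tool_pos"][:2]-[.592,.1725];print(o["tool_pos"],d@[.9776,.2105],d@[-.2105,.9776],o["wrist_force"],o["wrist_torque"])
s=snap("scene");save(s,"g1.png",(270,120,350,180),9)
s=snap("top");save(s,"g2.png",(140,120,220,180),9)
E
```

```text
time: 9.33
tool_pos: [0.5123, 0.1566, 0.3001]
ee_rot: [3.141, 0.002, -2.932]
wrist_force: [0.8, 0.0, -5.2]
width: 0.02
[0.51232035 0.15659235 0.30012216] -0.08124338849338959 0.001221249363611436 [ 0.77854249  0.03904273 -5.23080355] [ 0.05152639  0.02637665 -0.00112156]
```

View pics/g1.png

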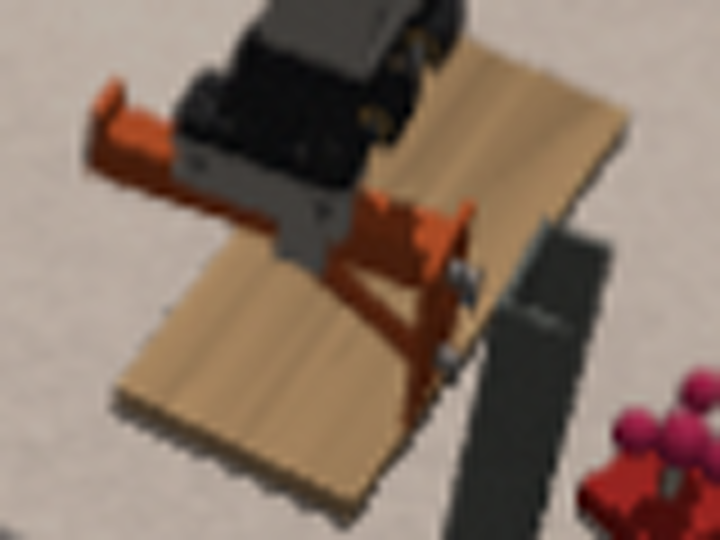

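View pics/g2.png

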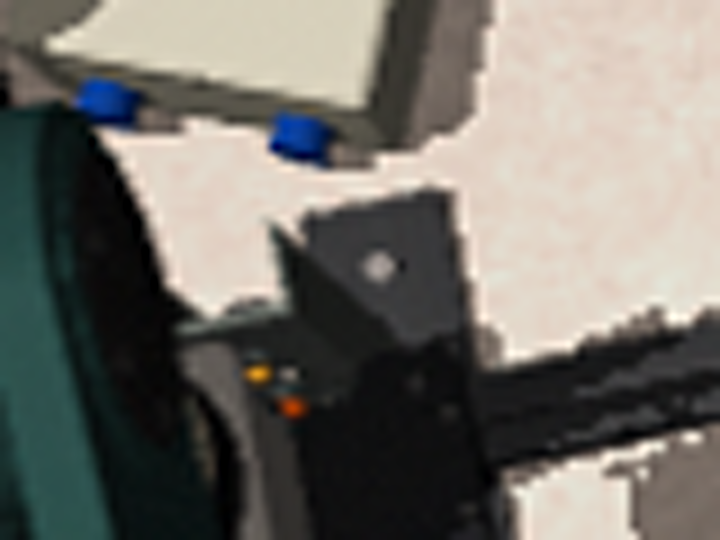

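```bash
python3 -m inch '[{"linear":[0.04,0.008,0],"twist":0,"gripper":0},{"linear":[0.08,0.017,0],"twist":0,"gripper":0},{"linear":[0.12,0.024,0],"twist":0,"gripper":0},{"linear":[0.14,0.028,0],"twist":0,"gripper":0},{"linear":[0.16,0.032,0],"twist":0,"gripper":0}]'
python3 - <<'E'
from h import *
o=robot.get_obs();d=o["tool_pos"][:2]-[.592,.1725];print(o["tool_pos"],d@[.9776,.2105],d@[-.2105,.9776],o["wrist_force"],o["wrist_torque"])
E
```

```text
time: 9.85
tool_pos: [0.5285, 0.1596, 0.2992]
ee_rot: [3.141, -0.001, -2.932]
wrist_force: [0.2, 0.6, -4.3]
width: 0.02
[0.52849608 0.15958517 0.29917583] -0.06480000014885552 0.0007420316704248818 [ 0.21040214  0.58811837 -4.25210725] [ 0.04197065 -0.01564289 -0.01003906]
```

```bash
python3 -m inch '[{"linear":[0.02,0.004,0],"twist":0,"gripper":0},{"linear":[0.04,0.008,0],"twist":0,"gripper":0},{"linear":[0.05,0.011,0],"twist":0,"gripper":0}]'
python3 -m inch '[{"linear":[0.02,0.004,0],"twist":0,"gripper":0},{"linear":[0.03,0.006,0],"twist":0,"gripper":0}]'
python3 - <<'E'
from h import *
o=robot.get_obs();d=o["tool_pos"][:2]-[.592,.1725];print(o["tool_pos"],d@[.9776,.2105],d@[-.2105,.9776],o["wrist_force"],o["wrist_torque"])
E
```

```text
time: 10.1
tool_pos: [0.5324, 0.1604, 0.2995]
ee_rot: [3.142, -0.002, -2.932]
wrist_force: [-2.4, -0.8, -3.4]
width: 0.0198
time: 10.27
tool_pos: [0.5351, 0.1609, 0.2995]
ee_rot: [3.142, -0.003, -2.932]
wrist_force: [-4.0, -1.0, -3.5]
width: 0.0196
[0.53514448 0.16094244 0.29953401] -0.05801482687386303 0.0006694145236035512 [-4.01016007 -0.98199002 -3.53926473] [-0.18063773  1.08394988  0.02547168]
```

```bash
python3 -m inch '[{"linear":[0.02,0.004,0],"twist":0,"gripper":0},{"linear":[0.03,0.006,0],"twist":0,"gripper":0}]'
python3 -m inch '[{"linear":[0.015,0.003,0],"twist":0,"gripper":0},{"linear":[0.015,0.003,0],"twist":0,"gripper":0}]'
python3 - <<'E'
from h import *
o=robot.get_obs();d=o["tool_pos"][:2]-[.592,.1725];print(o["tool_pos"],d@[.9776,.2105],d@[-.2105,.9776],o["wrist_force"],o["wrist_torque"])
s=snap("scene");save(s,"k1.png",(270,120,350,180),9)
s=snap("top");save(s,"k2.png",(140,120,220,180),9)
E
```

```text
time: 10.43
tool_pos: [0.5365, 0.1613, 0.2999]
ee_rot: [3.142, -0.007, -2.932]
wrist_force: [-10.5, -2.4, -0.3]
width: 0.0198
time: 10.6
tool_pos: [0.5372, 0.1614, 0.3003]
ee_rot: [3.142, -0.008, -2.932]
wrist_force: [-12.0, -2.5, 1.7]
width: 0.0198
[0.5372     0.16144304 0.30031258] -0.05589997388828103 0.0007261197548814259 [-12.0093877   -2.47721627   1.73220313] [-0.52185898  2.50314274  0.00325523]
```

View pics/k1.png

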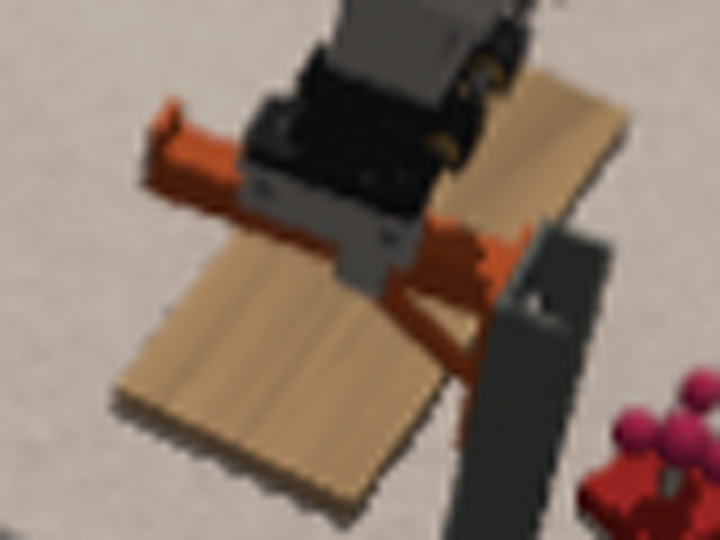

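Picture k1 shows the plate on the upright, with the upper hook's bright tip inside the channel at (535,300) in the crop, about (329,153) in the image. The force jumped to 12 N, so the plate is against the face. Now I'll press down.

```bash
python3 -m inch '[{"linear":[0,0,-0.03],"twist":0,"gripper":0},{"linear":[0,0,-0.06],"twist":0,"gripper":0}]'
python3 -m inch '[{"linear":[0,0,-0.03],"twist":0,"gripper":0},{"linear":[0,0,-0.04],"twist":0,"gripper":0}]'
python3 - <<'E'
from h import *
o=robot.get_obs();d=o["tool_pos"][:2]-[.592,.1725];print(o["tool_pos"],d@[.9776,.2105],d@[-.2105,.9776],o["wrist_force"],o["wrist_torque"])
E
```

```text
time: 10.87
tool_pos: [0.537, 0.1615, 0.2956]
ee_rot: [3.142, -0.007, -2.932]
wrist_force: [-14.4, -2.8, 4.2]
width: 0.0196
time: 11.03
tool_pos: [0.537, 0.1615, 0.2909]
ee_rot: [3.141, -0.007, -2.932]
wrist_force: [-12.5, -2.1, 4.2]
width: 0.0196
[0.53697907 0.16147878 0.29090416] -0.0561084248853354 0.000807561177636937 [-12.49619879  -2.11647121   4.22156521] [-0.44704571  2.54475513  0.01585032]
```

```bash
python3 -m inch '[{"linear":[0,0,-0.02],"twist":0,"gripper":0},{"linear":[0,0,-0.03],"twist":0,"gripper":0}]'
python3 -m inch '[{"linear":[0,0,-0.02],"twist":0,"gripper":0},{"linear":[0,0,-0.02],"twist":0,"gripper":0}]'
python3 -m inch '[{"linear":[0,0,-0.02],"twist":0,"gripper":0},{"linear":[0,0,-0.02],"twist":0,"gripper":0}]'
python3 - <<'E'
from h import *
o=robot.get_obs();d=o["tool_pos"][:2]-[.592,.1725];print(o["tool_pos"],d@[.9776,.2105],d@[-.2105,.9776],o["wrist_force"],o["wrist_torque"])
E
```

```text
time: 11.2
tool_pos: [0.538, 0.1617, 0.2878]
ee_rot: [3.141, -0.005, -2.932]
wrist_force: [-9.9, -2.0, 5.2]
width: 0.0199
time: 11.37
tool_pos: [0.5379, 0.1617, 0.2875]
ee_rot: [3.141, -0.003, -2.932]
wrist_force: [-10.2, -2.4, 6.1]
width: 0.0198
time: 11.53
tool_pos: [0.5378, 0.1616, 0.2872]
ee_rot: [3.142, -0.001, -2.932]
wrist_force: [-14.1, -3.5, 10.2]
width: 0.0196
[0.53775859 0.16163287 0.28717478] -0.055313934914567 0.0007941126867484848 [-14.14462427  -3.53204409  10.17951192] [-0.47885024  2.66870121 -0.01324537]
```

```bash
python3 -m inch '[{"linear":[0,0,-0.02],"twist":0,"gripper":0},{"linear":[0,0,-0.03],"twist":0,"gripper":0},{"linear":[0,0,-0.03],"twist":0,"gripper":0}]'
python3 - <<'E'
from h import *
o=robot.get_obs();d=o["tool_pos"][:2]-[.592,.1725];print(o["tool_pos"],d@[.9776,.2105],d@[-.2105,.9776],o["wrist_force"],o["wrist_torque"])
E
python3 -m inch '[{"linear":[0,0,0],"twist":0,"gripper":0},{"linear":[0,0,0],"twist":0,"gripper":0.4},{"linear":[0,0,0],"twist":0,"gripper":0.7},{"linear":[0,0,0],"twist":0,"gripper":0.7},{"linear":[0,0,0],"twist":0,"gripper":0.7},{"linear":[0,0,0],"twist":0,"gripper":0.7},{"linear":[0,0,0],"twist":0,"gripper":0.7}]'
```

```text
time: 11.78
tool_pos: [0.5375, 0.1616, 0.2868]
ee_rot: [-3.142, 0.001, -2.932]
wrist_force: [-16.7, -3.6, 17.0]
width: 0.0195
[0.53751577 0.16160043 0.28682358] -0.055558146301296484 0.0008135165084995196 [-16.72621663  -3.57321786  17.02961023] [-0.61598623  3.09868129 -0.02815066]
time: 12.37
tool_pos: [0.5408, 0.1621, 0.279]
ee_rot: [3.141, -0.0, -2.932]
wrist_force: [-0.1, -0.3, 0.3]
width: 0.0563
```

Released. I'll lift straight up 100 mm to clear it, back off and look.

```bash
python3 -m inch '[{"linear":[0,0,0.2],"twist":0,"gripper":0.7},{"linear":[0,0,0.5],"twist":0,"gripper":0.7},{"linear":[0,0,0.8],"twist":0,"gripper":0.7},{"linear":[0,0,1],"twist":0,"gripper":0.7}]'; python3 -m inch '[{"linear":[-0.4,-0.08,0],"twist":0,"gripper":0},{"linear":[-0.7,-0.15,0],"twist":0,"gripper":0},{"linear":[-1,-0.21,0],"twist":0,"gripper":0},{"linear":[-1,-0.21,0],"twist":0,"gripper":0}]'
python3 - <<'E'
from h import *
s=snap("scene");save(s,"m1.png",(240,120,350,210),7)
t=snap("top");save(t,"m2.png",(140,110,270,215),6)
np.save("m.npy",[s,t],allow_pickle=True)
C=cloud(s);hsv=cv2.cvtColor(s["image"],cv2.COLOR_RGB2HSV);m=((hsv[...,0]<14)&(hsv[...,1]>170)&(hsv[...,2]>60))
P=C[m];P=P[~np.isnan(P[:,0])];P=P[P[:,2]>.2]
d=P[:,:2]-[.592,.1725];u=d@[.9776,.2105];v=d@[-.2105,.9776]
for nm,w in(("ours",v>-.1),("other",v<=-.1)):
  for lo in np.arange(-.17,.02,.02):
    k=w&(u>=lo)&(u<lo+.02)
    if k.any():print(nm,lo.round(2),k.sum(),np.sort(P[k,2])[::-1][:8].round(4).mean().round(4),v[k].min().round(4),v[k].max().round(4))
E
```

```text
time: 12.7
tool_pos: [0.5409, 0.1621, 0.3821]
ee_rot: [3.142, 0.003, -2.932]
wrist_force: [-0.2, 0.6, 0.0]
width: 0.066
time: 13.03
tool_pos: [0.437, 0.1406, 0.3811]
ee_rot: [3.141, 0.001, -2.931]
wrist_force: [0.7, -0.0, -0.1]
width: 0.0426
ours -0.15 43 0.3017 -0.0129 0.0153
ours -0.13 41 0.296 -0.0109 0.0071
ours -0.11 41 0.2982 -0.0144 0.0089
ours -0.09 44 0.2986 -0.0113 0.0087
ours -0.07 52 0.2996 -0.0131 0.0118
ours -0.05 68 0.2994 -0.0112 0.0092
ours -0.03 61 0.2981 -0.0122 0.0105
ours -0.01 20 0.2962 -0.0219 0.0102
other -0.15 51 0.3064 -0.2346 -0.2124
other -0.13 47 0.2986 -0.233 -0.2098
other -0.11 50 0.2981 -0.2321 -0.2131
other -0.09 48 0.2977 -0.233 -0.2119
other -0.07 58 0.298 -0.2321 -0.209
other -0.05 74 0.2987 -0.2336 -0.2089
other -0.03 67 0.2987 -0.2333 -0.2087
other -0.01 16 0.2984 -0.2471 -0.2122
```

View pics/m1.png

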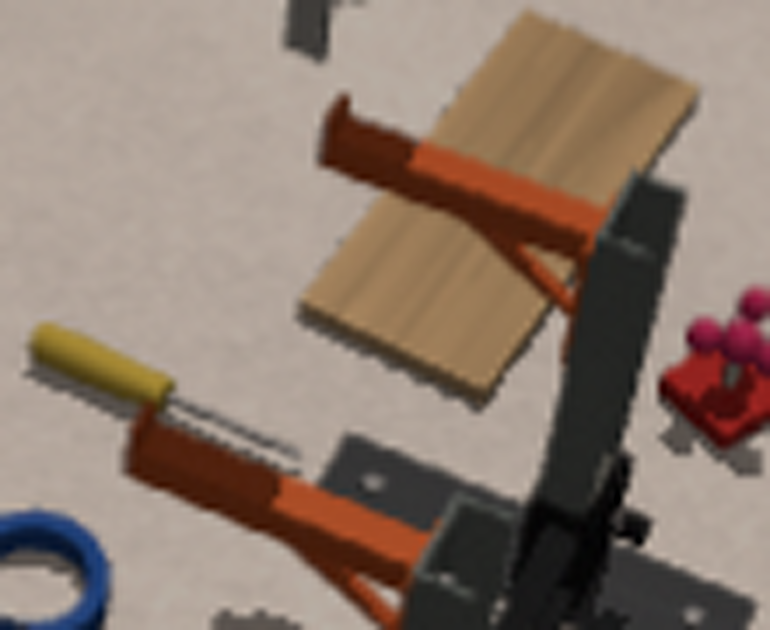

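View pics/m2.png

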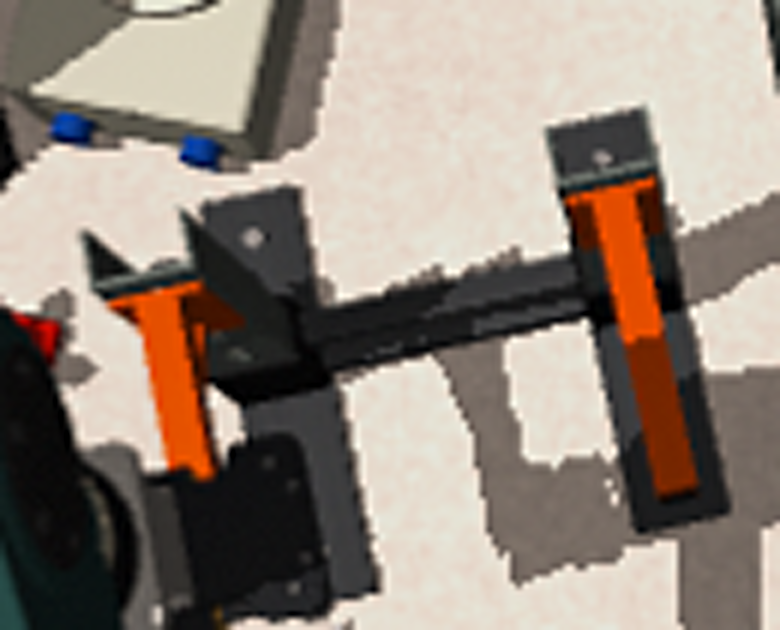

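Picture m1/m2: our bracket hangs parallel to the other one, with its plate on the face and no gap visible. To be sure the stud has snapped in, I'll press at the root with closed fingers.

```bash
python3 -m inch '[{"linear":[0,0,0],"twist":0,"gripper":0},{"linear":[0,0,0],"twist":0,"gripper":0},{"linear":[0.3,0.06,0],"twist":0,"gripper":0},{"linear":[0.6,0.13,0],"twist":0,"gripper":0},{"linear":[0.9,0.19,0],"twist":0,"gripper":0},{"linear":[0.9,0.19,0],"twist":0,"gripper":0}]'; python3 -m inch '[{"linear":[0.2,0.04,0],"twist":0,"gripper":0},{"linear":[0.44,0.09,-0.1],"twist":0,"gripper":0},{"linear":[0.44,0.09,-0.3],"twist":0,"gripper":0},{"linear":[0.44,0.09,-0.5],"twist":0,"gripper":0},{"linear":[0.44,0.09,-0.5],"twist":0,"gripper":0},{"linear":[0.44,0.09,-0.5],"twist":0,"gripper":0}]'
```

```text
time: 13.63
tool_pos: [0.5356, 0.1606, 0.3739]
ee_rot: [3.141, -0.006, -2.932]
wrist_force: [-0.5, -0.4, -1.2]
width: 0.0001
time: 14.13
tool_pos: [0.5743, 0.169, 0.3276]
ee_rot: [3.141, -0.004, -2.932]
wrist_force: [0.4, -0.7, 0.0]
width: 0.0008
```

```bash
python3 -m inch '[{"linear":[-0.03,-0.006,-0.03],"twist":0,"gripper":0},{"linear":[-0.03,-0.006,-0.06],"twist":0,"gripper":0},{"linear":[-0.03,-0.006,-0.08],"twist":0,"gripper":0},{"linear":[-0.03,-0.006,-0.08],"twist":0,"gripper":0}]';python3 -m inch '[{"linear":[0,0,-0.02],"twist":0,"gripper":0},{"linear":[0,0,-0.04],"twist":0,"gripper":0},{"linear":[0,0,-0.04],"twist":0,"gripper":0}]'
```

```text
time: 14.47
tool_pos: [0.5715, 0.1684, 0.3223]
ee_rot: [3.142, 0.002, -2.932]
wrist_force: [0.5, 0.3, -0.9]
width: 0.0005
time: 14.72
tool_pos: [0.5715, 0.1684, 0.3178]
ee_rot: [3.142, 0.0, -2.932]
wrist_force: [-0.1, -0.4, 0.6]
width: 0.0008
```

```bash
python3 -m inch '[{"linear":[0,0,-0.02],"twist":0,"gripper":0},{"linear":[0,0,-0.02],"twist":0,"gripper":0}]';python3 -m inch '[{"linear":[0,0,-0.02],"twist":0,"gripper":0},{"linear":[0,0,-0.02],"twist":0,"gripper":0}]';python3 -m inch '[{"linear":[0,0,-0.02],"twist":0,"gripper":0},{"linear":[0,0,-0.02],"twist":0,"gripper":0}]'
```

```text
time: 14.88
tool_pos: [0.5713, 0.1684, 0.3175]
ee_rot: [-3.142, 0.002, -2.932]
wrist_force: [-2.4, -0.2, 6.1]
width: 0.0005
time: 15.05
tool_pos: [0.5713, 0.1684, 0.3173]
ee_rot: [-3.141, 0.005, -2.932]
wrist_force: [-2.5, -1.0, 9.8]
width: 0.0002
time: 15.22
tool_pos: [0.5713, 0.1684, 0.3172]
ee_rot: [-3.141, 0.007, -2.932]
wrist_force: [-4.2, -0.5, 14.3]
width: 0.0006
```

```bash
python3 -m inch '[{"linear":[0,0,-0.025],"twist":0,"gripper":0},{"linear":[0,0,-0.025],"twist":0,"gripper":0},{"linear":[0,0,-0.025],"twist":0,"gripper":0}]';python3 -m inch '[{"linear":[0,0,0.2],"twist":0,"gripper":0},{"linear":[0,0,0.5],"twist":0,"gripper":0},{"linear":[0,0,0.8],"twist":0,"gripper":0}]';python3 -m inch '[{"linear":[-0.4,-0.08,0.1],"twist":0,"gripper":0},{"linear":[-0.7,-0.15,0.1],"twist":0,"gripper":0},{"linear":[-1,-0.21,0.1],"twist":0,"gripper":0},{"linear":[-1,-0.21,0.1],"twist":0,"gripper":0}]';python3 -m inch '[{"linear":[-0.4,0.1,0],"twist":0,"gripper":0},{"linear":[-0.7,0.5,0],"twist":0,"gripper":0},{"linear":[-1,0.9,0],"twist":0,"gripper":0},{"linear":[-1,0.9,0],"twist":0,"gripper":0},{"linear":[-1,0.9,0],"twist":0,"gripper":0},{"linear":[-1,0.9,0],"twist":0,"gripper":0}]'
python3 - <<'E'
from h import *
s=snap("scene");save(s,"n1.png",None,1.5)
t=snap("top");save(t,"n2.png",(140,110,220,190),8)
C=cloud(s);hsv=cv2.cvtColor(s["image"],cv2.COLOR_RGB2HSV);m=((hsv[...,0]<14)&(hsv[...,1]>170)&(hsv[...,2]>60))
P=C[m];P=P[~np.isnan(P[:,0])];P=P[P[:,2]>.2]
d=P[:,:2]-[.592,.1725];u=d@[.9776,.2105];v=d@[-.2105,.9776]
w=v>-.1
for lo in np.arange(-.17,.02,.02):
    k=w&(u>=lo)&(u<lo+.02)
    if k.any():print(lo.round(2),k.sum(),np.sort(P[k,2])[::-1][:8].round(4).mean().round(4),v[k].min().round(4),v[k].max().round(4))
hsv=cv2.cvtColor(t["image"],cv2.COLOR_RGB2HSV)
m=((hsv[...,0]<14)&(hsv[...,1]>180)&(hsv[...,2]>140));ys,xs=np.nonzero(m[150:215,155:185]);X=onz(t,np.c_[xs+155,ys+150],.296)
k=(X[:,0]>.45)&(X[:,0]<.57)&(X[:,1]>.05);q=np.polyfit(X[k,0],X[k,1],1);print("yaw",np.degrees(np.arctan(q[0])),k.sum(),(np.polyval(q,.592)-.1725)*.9776)
E
```

```text
time: 15.47
tool_pos: [0.5712, 0.1684, 0.3171]
ee_rot: [-3.141, 0.01, -2.932]
wrist_force: [-5.0, -1.5, 19.3]
width: 0.0007
time: 15.72
tool_pos: [0.571, 0.1684, 0.3889]
ee_rot: [3.141, -0.002, -2.932]
wrist_force: [-0.1, -0.4, -0.5]
width: 0.0005
time: 16.05
tool_pos: [0.4677, 0.147, 0.4011]
ee_rot: [3.141, 0.002, -2.931]
wrist_force: [0.3, -0.3, 0.8]
width: 0.0003
time: 16.55
tool_pos: [0.3716, 0.238, 0.399]
ee_rot: [-3.141, 0.001, -2.93]
wrist_force: [0.3, -0.3, 0.7]
width: 0.0007
-0.17 6 0.2941 -0.009 0.0072
-0.15 40 0.2957 -0.0124 0.0067
-0.13 43 0.2946 -0.0143 0.0084
-0.11 42 0.2957 -0.011 0.0121
-0.09 45 0.2962 -0.0125 0.0094
-0.07 56 0.2974 -0.0115 0.0091
-0.05 66 0.298 -0.0118 0.0127
-0.03 61 0.2987 -0.0114 0.0111
-0.01 27 0.2981 -0.0241 0.0211
yaw 11.400951810443376 278 -0.0014924240136279224
```

View pics/n1.png

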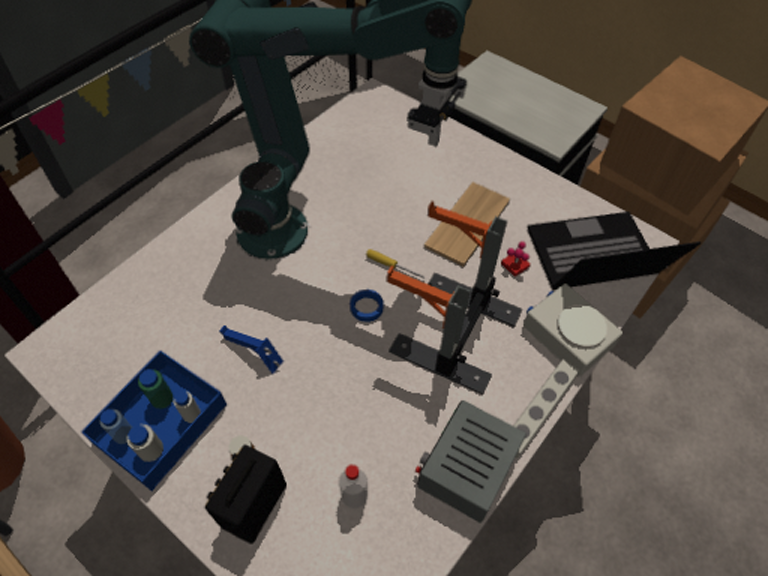

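View pics/n2.png

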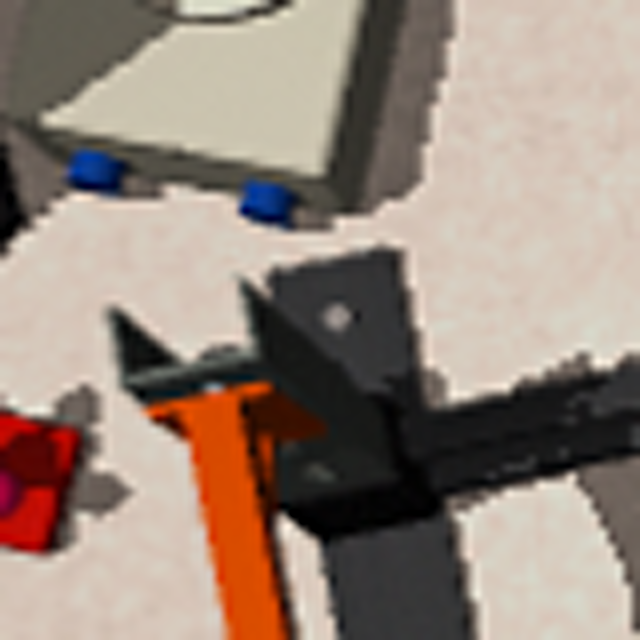

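Run:
```python
from h import *
print(robot.close_job()); o=robot.get_obs();print(o["time"],o["wrist_force"])
```

```text
the job is handed in; nothing more can be done
None
the job is handed in; nothing more can be done
```

The loose orange bracket is hung on the bare upright, released, and the job is handed in at about 16.6 s. I could not see the brass stud in its hole; that it snapped in is my reading of height and force.

**What I did:** I gripped the bracket on its arm and levelled it by pushing the lower hook up the upright's face beside the slots. Both hooks then went into the top two slots on the first try, and I pressed the plate against the face. I pressed it down 13 mm to a hard stop (17 N), let go, and pressed the root again with closed fingers to 19 N, without any further drop.

**Last checks:**
- **Height:** the arm's top is 18 mm below the upright's top edge, which is home height.
- **Lean:** the tip hangs about 0.035 rad down, close to the 0.04 rad expected and inside the 0.08 limit.
- **Heading:** the top camera gave 11.4° against 12.2° for the upright, so the bracket is square within about 1°.
- **Sideways:** this check disagreed with itself. The top camera put the bracket about 1.5 mm to one side of my centre estimate, while the arm's own position put it 0.8 mm to the other side. Both are well within 11 mm.
- **Stud:** the push force rose as the stud should when pressed. The plate then moved in about 1 mm as the bracket reached the stop.
- **Other things:** in the last picture they look unmoved, and the arm is clear of everything.

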